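# Torque the clamp bolt with a break-over wrench

### The job

A torque wrench sits on the bolt of the clamp block held in the vise, and a spray can stands within reach of its handle's swing. Move the can clear of the whole circle that the handle's end can sweep and leave it standing, then turn the wrench clockwise (seen from above) by pushing its handle until the hinge near its head clearly breaks over, stop before the hinge comes to the end of its travel, and let go with the handle left bent. Do not let the can fall, or be knocked against the wrench or vise, and leave everything else on the bench where it is.

Things in the scene. Friction and masses are not known exactly. Their poses are not given: they have to be found in the camera images.
- vise: Low blue bench vise, fixed, holding a steel clamp block with an upright bolt; it carries the wrench. Origin on the bench under the bolt axis; z up; the vise's screw points along its -y, the wrench's handle roughly to its +y. Jaws 100 x 115 mm (x, y), tops 95 mm or less above the bench; base 110 mm wide, 24 mm high, from y = -190 to +90 mm.
- bolt_axis (a point): Centre of the handle's swing: on the bolt's axis, at the handle's height, 139 mm above the bench; axes as the vise's. Clockwise from above, the wrench first turns the bolt easily (0.5 Nm, 2 to 3 N at the grip) for 0.3 to 0.6 rad; where it comes up tight cannot be seen and differs from run to run. There it stops turning and the push needed rises steeply.
- wrench_hinge (a point): The wrench's break-over hinge (vertical axis), 45 mm from the bolt axis, at the handle's height. Its x axis points away from the bolt along the wrench's 38 mm round head. It gives at about 2.5 Nm (some 16 N at the middle of the grip); from then on the push rises no further while the handle bends.
- handle_grip (a point): Middle of the dark round hand grip: 26 mm diameter, 105 mm long, level, 139 mm above the bench, 155 mm from the hinge, 200 mm from the bolt axis. Its x axis points along the handle, away from the bolt. The handle's end is 255 mm from the bolt axis; the shaft between hinge and grip is 16 mm thick. Only low loose things (under 40 mm) lie below the grip.
- wrench (a joint): The break-over hinge, rad: 0 while the handle is in line with the head (until the set torque is reached); grows as the handle bends on clockwise, to a stop at 0.30. It stays where it is left. More than 0.10 is clearly broken over; 0.28 and more is at the end of its travel.
- can_center (a point): Spray can, grey and bare metal with a black cap, loose, upright: 52 mm diameter up to 138 mm, then a 38 mm cap to 170 mm. This point is on its axis at half height, 85 mm above its underside; z up. About 0.28 kg. Best held between 110 and 135 mm above the bench.
- flange: Bystander: loose steel ring 60 mm across, 18 mm high, under the handle's swing.
- angle_iron: Bystander: offcut of angle iron 90 mm long (its x), 35 mm wide, 35 mm high.
- hammer: Bystander: hammer lying along its x.
- screwdriver: Bystander: screwdriver lying along its x.
- spanner: Bystander: plain spanner lying along its x.
- plug: Bystander: white electrical plug standing upright, 51 mm across, 100 mm high.
- cup: Bystander: steel cup, 76 mm across, 85 mm high.
Mind the look-alikes: they are no part of the job. There is more than one size of the part that bears can_center; the job needs the middle-sized.

How it is judged:
By the outcome, as a careful person would: the job done as asked, in the order asked, and still so for the second after the job is handed in, with the robot touching nothing.
It also fails if it takes over 59 s, if anything falls off the work surface, if the arm or the gripper's body presses on something with over 40 N, if the wrist force passes 120 N, or if a joint passes its speed limit or range.

### The arm

A 7-joint arm with a two-finger parallel gripper is mounted at the origin on the work surface. World frame = base frame: x ahead of the robot, y to its left, z up, the work surface at z = 0. Lengths are in m, angles in rad, forces in N, time in s.
With the tool pointing down it reaches from about 0.425 to 0.925 m from the base axis. Payload 6.8 kg.
Tool frame: the origin (TCP) lies on the front face of the gripper's body, between the roots of the fingers; the fingertips stand 73 mm ahead of it and the grasp point (between the pads) lies 54 mm ahead of it (env.nose_length is the distance from the TCP to the fingertips, in m); z points along the fingers, y is the line along which they close (so a half turn about z gives the same grasp; the last joint's range is limited). The gripper opens to 85 mm and grips with 20 to 120 N. Pads are 22 mm wide; open, the fingers measure 114 mm over their backs; the gripper's body (76 mm by 85 mm) begins 54 mm behind the grasp point. The pads swing forward as they close: fully open they stand 13 mm farther back than shut.
Start: joints at [1.24, 0.477, 0.022, 1.555, -0.011, 1.109, -0.083], TCP at [0.149, -0.658, 0.304] pointing down, gripper open.
Joint ranges: [-2.96, 2.96], [-0.34, 2.1], [-1.41, 1.46], [0.24, 2.44], [-1.37, 4.51], [0.17, 1.92], [-2.96, 2.96]. Speed limits (rad/s): [2.39, 2.39, 3.14, 3.14, 3.14, 3.14, 3.14].

### API

Orientations are given as a unit quaternion [w, x, y, z].
In Python, from cell import env, kin, camera, calibration, job gives the robot as it stands. The module is installed in compiled form; this text tells all that it offers. Calls block until the motion is done:
- env.reach(position, orientation): joint-space move of the TCP to a pose.
- env.movel(position, velocity=0.15, rot=None, stop_force=None): straight line of the TCP; rot=None keeps the orientation; velocity is the mean speed in m/s. With stop_force (N) it stops when the force on the tool has changed by that much, and returns True; else False.
- env.goto_joints(angles): joint-space move.
- env.grip(opening, f_grip=None): finger opening in m; f_grip is the grip in N (None keeps the last); returns when the fingers have stopped.
- env.dwell(seconds).
- kin.inverse_kinematics(position, orientation): joint angles nearest the present ones, or None.
- env.get_state(): the state.
- camera(name): name is "scene" or "top"; returns (picture, depth): 384x512x3 uint8, blue, green, red; 384x512 float32, m along the optical axis (not along the pixel's ray), 0 where there is no reading.
- calibration(name): a dict with "fx", "fy", "cx", "cy" (pixels), "rvec" (rotation vector, rad) and "tvec" (3), from world to camera coordinates, as OpenCV has them. Camera axes: x right, y down, z forward; pixel columns grow to the right and rows downward; lengths in m; the calibration is good to about 2 mm. A picture is of the moment at which its call begins. calibration takes no time and is no camera call.
A pose or a line that the arm cannot do raises env.PlanningError and nothing moves.
- job.job_done(): hands the job in; it is judged then, once.
The state is a dict: "time": time; "qpos": joint angles; "joint_velocities": joint speeds; "joint_torque": joint torques, N m; "tcp_pos": TCP position; "orientation": TCP orientation; "force": force on the tool from outside, world axes, zero at the start; "torque": the same for the moment, N m; "opening": finger opening in m; "gripper_force": force on a finger pad.
Only numpy, scipy, OpenCV 4.12 (cv2) and the standard library are available. Lean on these libraries where they do the work, as an engineer would, in place of code of your own. Each camera call takes 0.05 s, during which the arm holds its last target. There are 200 camera calls.

## Working session

There is one attempt and no reset: what is moved stays moved. The work goes in short steps, each a Python script; the robot and the scene stay as the last script left them, time stands still between calls to the robot, and variables do not carry over. Pictures are saved under pics/ and viewed, at most 10 in all, crops included, and the job is handed in when it is done.

```bash
mkdir -p pics; cat > h.py <<'E'
import numpy as np, cv2
from cell import env, kin, camera, calibration, job
def pts(name,depth):
    c=calibration(name);R,_=cv2.Rodrigues(np.array(c["rvec"],float));t=np.array(c["tvec"],float).reshape(3)
    v,u=np.mgrid[0:384,0:512]
    P=np.stack([(u-c["cx"])/c["fx"]*depth,(v-c["cy"])/c["fy"]*depth,depth],-1)
    W=(P-t)@R; W[depth==0]=np.nan
    return W
E
python3 - <<'E'
from h import *
for n in ("scene","top"):
    p,d=camera(n); np.savez(f"{n}0.npz",p=p,d=d); cv2.imwrite(f"pics/{n}0.png",cv2.resize(p,(800,600)))
    c=calibration(n);R,_=cv2.Rodrigues(np.array(c["rvec"],float));print(n,-R.T@np.array(c["tvec"]).ravel(),R[2],c["fx"])
print(env.get_state())
E
```

```text
scene [1.16674436 0.21557154 0.89557766] [-0.57033694 -0.1251391  -0.81182263] 359.19748959160114
top [0.54511255 0.08474252 1.02236839] [ 0.08864418  0.0264743  -0.99571146] 353.3711152010476
{'time': 0.1, 'qpos': array([ 1.23990675,  0.47771875,  0.02236539,  1.55634605, -0.01148274,
        1.10929302, -0.08304366]), 'joint_velocities': array([ 0.00025379, -0.00161066, -0.00035479, -0.00156801, -0.00039946,
       -0.00015994, -0.00033499]), 'joint_torque': array([ 4.75604684e-03, -5.97755706e+01,  1.61398150e+00, -2.81950361e+01,
        1.28613354e-02,  5.09495119e-03, -9.36057205e-06]), 'tcp_pos': array([ 0.14903251, -0.65792163,  0.30302516]), 'orientation': array([-8.02043141e-04,  9.93798127e-01,  1.11196279e-01, -1.62497128e-04]), 'force': array([-0.37673231,  0.35951134,  0.81049496]), 'torque': array([-0.04753243,  0.03249237, -0.01083467]), 'gripper_force': 0.0, 'opening': 0.085398100955905}
```

View pics/scene0.png

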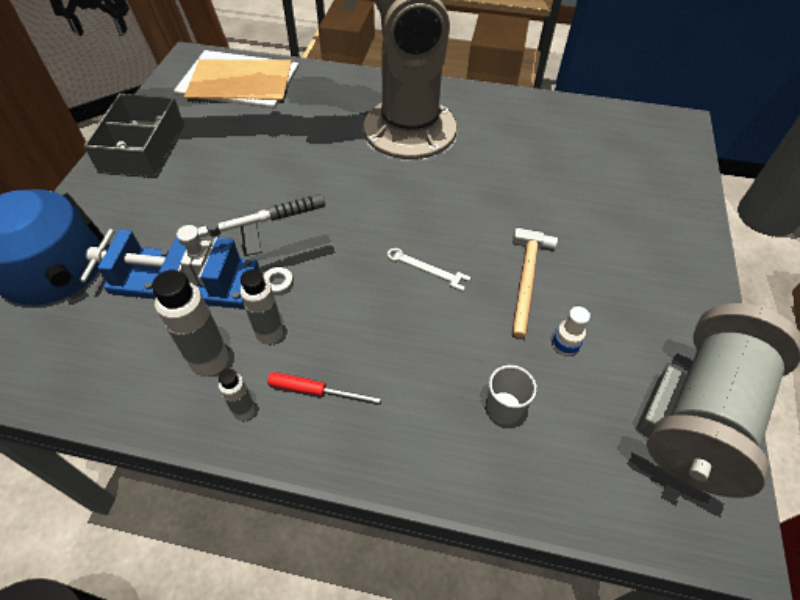

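View pics/top0.png

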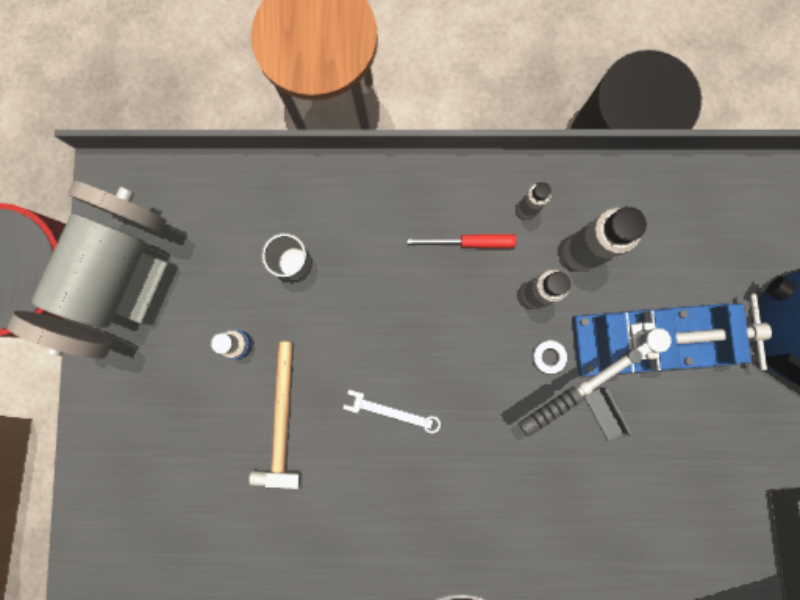

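The scene picture shows three spray cans: large (190,320), middle (262,305) and small (237,395). In the top picture they are at (625,225), (555,285) and (540,192). The middle one fits: it stands within the handle's clockwise swing, and I'll check that it is 170 mm high. The bolt is at top (658,340), and the handle runs to its end at (525,428).

```bash
python3 - <<'E'
from h import *
z=np.load("top0.npz");W=pts("top",z["d"]);p=z["p"]
s=.64
def reg(n,u,v,r,lo,hi):
    u,v=int(u*s),int(v*s);w=W[v-r:v+r+1,u-r:u+r+1].reshape(-1,3);w=w[(w[:,2]>lo)&(w[:,2]<hi)]
    if len(w): print(n,len(w),np.median(w,0).round(4),((w.min(0)+w.max(0))/2).round(4),w.min(0).round(3),w.max(0).round(3))
reg("mid",555,285,14,.155,.2);reg("big",625,225,16,.15,.4);reg("small",540,192,12,.08,.2)
reg("midbody",550,288,14,.10,.145)
reg("bolt",658,340,9,.13,.3);reg("hinge area",615,370,5,.11,.2);reg("grip",550,410,12,.12,.2);reg("gripend",525,428,8,.12,.2)
reg("flange",550,357,14,.008,.04);reg("screwdr",490,241,22,.008,.05);reg("angle",607,415,14,.01,.05);reg("cup",287,257,18,.03,.12)
# handle axis
m=(W[...,2]>.12)&(W[...,2]<.16);m[:, :int(515*s)]=0;m[:int(340*s)]=0;m[int(445*s):]=0
w=W[m][:,:2];print(len(w),cv2.fitLine(w.astype(np.float32),cv2.DIST_HUBER,0,.01,.01).ravel(),w.min(0),w.max(0))
zs=np.load("scene0.npz");Ws=pts("scene",zs["d"])
def regs(n,u,v,r,lo,hi):
    u,v=int(u*s),int(v*s);w=Ws[v-r:v+r+1,u-r:u+r+1].reshape(-1,3);w=w[(w[:,2]>lo)&(w[:,2]<hi)]
    print(n,len(w),np.median(w,0).round(4),((w.min(0)+w.max(0))/2).round(4),w.max(0))
regs("mid s",253,278,14,.163,.2);regs("small s",231,378,14,.08,.2)
m=(Ws[...,2]>.135)&(Ws[...,2]<.17);m[:, :int(205*s)]=0;m[:,int(330*s):]=0;m[int(245*s):]=0;m[:int(190*s)]=0
w=Ws[m][:,:2];print(len(w),cv2.fitLine(w.astype(np.float32),cv2.DIST_HUBER,0,.01,.01).ravel(),w.min(0),w.max(0))
cv2.imwrite("pics/crop.png",cv2.resize(p[100:300,300:500],(600,600),interpolation=cv2.INTER_CUBIC))
E
```

```text
mid 207 [ 0.655  -0.1309  0.1697] [ 0.6545 -0.1327  0.1643] [ 0.637 -0.151  0.155] [ 0.673 -0.115  0.173]
big 723 [ 0.729  -0.2121  0.2285] [ 0.7358 -0.2209  0.2026] [ 0.703 -0.251  0.169] [ 0.769 -0.191  0.236]
small 208 [ 0.809  -0.1167  0.1143] [ 0.8138 -0.1206  0.1055] [ 0.797 -0.139  0.081] [ 0.831 -0.102  0.13 ]
midbody 182 [ 0.6438 -0.1175  0.1387] [ 0.6544 -0.1314  0.1225] [ 0.629 -0.155  0.1  ] [ 0.68  -0.107  0.145]
bolt 240 [ 0.5681 -0.2901  0.1475] [ 0.5682 -0.2917  0.1414] [ 0.548 -0.313  0.131] [ 0.588 -0.27   0.152]
hinge area 83 [ 0.5237 -0.2245  0.1454] [ 0.5236 -0.2244  0.1434] [ 0.511 -0.237  0.136] [ 0.536 -0.212  0.151]
grip 327 [ 0.4578 -0.1243  0.15  ] [ 0.4597 -0.1235  0.1461] [ 0.43  -0.154  0.136] [ 0.489 -0.093  0.156]
gripend 131 [ 0.4376 -0.0921  0.15  ] [ 0.4354 -0.0906  0.1463] [ 0.418 -0.104  0.136] [ 0.453 -0.077  0.156]
flange 275 [ 0.5414 -0.1558  0.0176] [ 0.5416 -0.1558  0.0154] [ 0.513 -0.186  0.008] [ 0.57  -0.126  0.023]
screwdr 345 [ 0.751  -0.0468  0.0227] [ 0.7784 -0.0486  0.0271] [ 0.74  -0.113  0.009] [0.817 0.015 0.046]
angle 118 [ 0.4449 -0.2683  0.0291] [ 0.4432 -0.2687  0.0252] [ 0.407 -0.288  0.01 ] [ 0.48  -0.249  0.04 ]
cup 404 [0.7182 0.3279 0.0698] [0.7117 0.3159 0.0602] [0.675 0.279 0.03 ] [0.749 0.353 0.09 ]
1002 [ 0.54144734 -0.84073466  0.49630448 -0.18349731] [ 0.41806638 -0.31295762] [ 0.57066844 -0.07669713]
mid s 156 [ 0.66   -0.1331  0.171 ] [ 0.6585 -0.1351  0.1691] [ 0.67776619 -0.11551099  0.17494882]
small s 272 [ 0.8245 -0.1162  0.1086] [ 0.819  -0.122   0.1055] [ 0.83674338 -0.10293074  0.13039384]
580 [ 0.54450464 -0.8387578   0.50221014 -0.1806545 ] [ 0.42549984 -0.27043379] [ 0.56235548 -0.07856256]
```

View pics/crop.png

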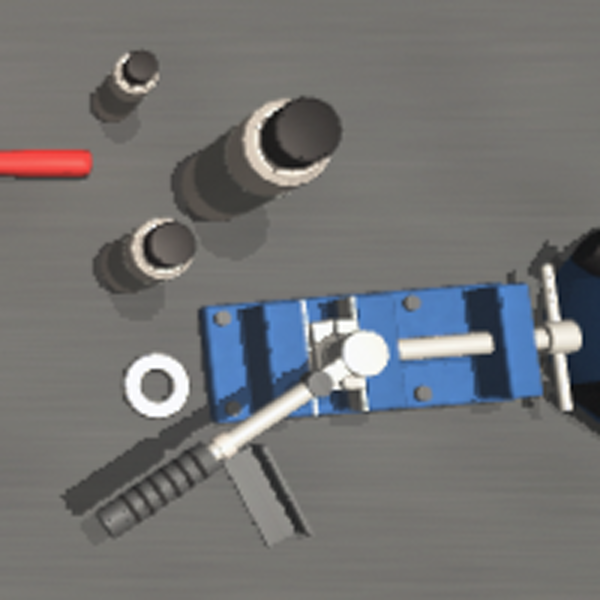

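The crop confirms it. The middle can's cap is at crop (170,243) and its top is 0.170 m high, against 0.13 m for the small can and 0.235 m for the large one. Next I'll move that can to about (0.62, 0.12), 0.41 m from the bolt.

```bash
cat >> h.py <<'E'
def down(yaw): # tool down, tool x heading = yaw
    return np.array([0,np.cos(yaw/2),np.sin(yaw/2),0])
def st(tag=""):
    s=env.get_state();print(tag,"t%.2f"%s["time"],s["tcp_pos"].round(4),"F",s["force"].round(2),"op %.4f"%s["opening"],"gf %.1f"%s["gripper_force"]);return s
E
python3 - <<'E'
from h import *
W=pts("top",np.load("top0.npz")["d"]);m=(W[...,1]<-.4)&(W[...,0]>.1)&(W[...,2]>.05);print("right side max z",np.nanmax(W[m],0))
C=np.array([.657,-.132]);D=np.array([.62,.12])
q=down(2.32)
env.movel([.149,-.658,.45]);st()
print(kin.inverse_kinematics([*C,.4],q))
env.reach([*C,.32],q);st("above")
p,d=camera("top");W=pts("top",d);cv2.imwrite("pics/a.png",p)
env.grip(.078)
env.movel([*C,.180],.1,stop_force=6);st("down")
env.grip(.03,f_grip=30);s=st("gripped")
env.movel([*C,.31],.15);st("lift")
E
```

```text
right side max z [ 0.94696691 -0.40003217  0.1155293 ]
 t1.23 [ 0.149  -0.6577  0.4488] F [ 0.18 -0.41 -0.34] op 0.0853 gf 0.0
[ 0.56281794  0.48583762 -0.68201399  1.41079558  0.30629565  1.35207499
  0.62078015]
above t3.85 [ 0.6568 -0.1336  0.3201] F [ 0.79 -0.3  -0.15] op 0.0853 gf 0.0
down t5.70 [ 0.6574 -0.132   0.1808] F [0.03 0.39 1.05] op 0.0781 gf 0.0
gripped t6.06 [ 0.6572 -0.1322  0.1807] F [-1.03 -0.95  3.6 ] op 0.0512 gf 31.8
lift t7.08 [ 0.6563 -0.1321  0.3086] F [ 1.35 -0.52 -3.52] op 0.0502 gf 31.9
```

```bash
python3 - <<'E'
from h import *
D=np.array([.62,.12])
env.movel([*D,.30],.2);st()
env.movel([*D,.195],.12)
print(env.movel([*D,.178],.03,stop_force=3));st("placed")
env.grip(.08);env.dwell(.1)
env.movel([*D,.33],.15);st()
env.grip(0.0)
th=np.arctan2(.841,-.541);B=np.array([.568,-.291])
P=B+.2*np.array([np.cos(th),np.sin(th)])+.05*np.array([-np.sin(th),np.cos(th)])
yaw=th-np.pi/2
env.reach([*P,.30],down(yaw));s=st("pre");print(s["qpos"].round(2))
for n in ("top","scene"):
    p,d=camera(n);np.savez(n+"1.npz",p=p,d=d)
    cv2.imwrite(f"pics/{n}1.png",p)
E
```

```text
t8.50 [0.6204 0.1183 0.2998] F [ 0.38 -0.   -3.32] op 0.0512 gf 31.9
True
placed t10.02 [0.6198 0.1198 0.1805] F [-1.09 -0.89  5.84] op 0.0511 gf 32.5
 t11.67 [0.6195 0.1197 0.3288] F [ 0.16 -0.9   0.04] op 0.0800 gf 0.0
pre t13.68 [ 0.4187 -0.1491  0.3003] F [ 0.76  0.53 -0.27] op -0.0001 gf 0.0
[ 0.57  0.12 -0.39  2.06  0.06  0.97 -0.85]
```

View pics/scene1.png

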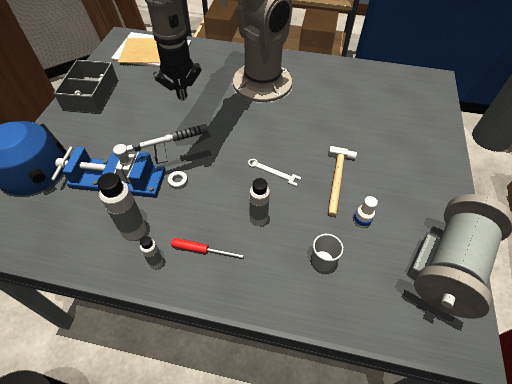

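The can stands at scene pixel (260,200), clear of the swing. The shut gripper at (180,85) is behind the handle. Now I'll lower it and push in small arc steps while watching the force.

```bash
cat >> h.py <<'E'
B=np.array([.568,-.291])
def ftan(yaw,n=3):
    f=[]
    for _ in range(n):
        f.append(env.get_state()["force"][:2]);env.dwell(.02)
    return -np.mean(f,0)@np.array([np.cos(yaw),np.sin(yaw)])
E
python3 - <<'E'
from h import *
th0=np.arctan2(.841,-.541)
s=env.get_state();P=s["tcp_pos"][:2]
print(env.movel([*P,.187],.15,stop_force=8));st("low")
f0=ftan(th0-np.pi/2,5);print("bias",f0)
off=.050;r=.2;th=th0
def pose(th,off): return B+r*np.array([np.cos(th),np.sin(th)])+off*np.array([-np.sin(th),np.cos(th)])
while off>.024:
    off-=.003;env.movel([*pose(th,off),.187],.06)
log=[]
while th>th0-.85:
    th-=.02;yaw=th-np.pi/2
    env.movel([*pose(th,off),.187],.05,rot=down(yaw))
    f=ftan(yaw)-f0;log.append((round(th0-th,3),round(f,1)))
    if f>7: break
print(log);st("end");print(th,off)
np.save("push.npy",[th,off,f0,th0])
E
```

```text
False
low t14.68 [ 0.4194 -0.1489  0.1876] F [0.75 0.18 0.25] op 0.0002 gf 0.0
bias -0.1541964064531804
[(np.float64(0.02), np.float64(1.0)), (np.float64(0.04), np.float64(0.8)), (np.float64(0.06), np.float64(0.5)), (np.float64(0.08), np.float64(0.7)), (np.float64(0.1), np.float64(0.8)), (np.float64(0.12), np.float64(1.2)), (np.float64(0.14), np.float64(1.1)), (np.float64(0.16), np.float64(0.5)), (np.float64(0.18), np.float64(0.9)), (np.float64(0.2), np.float64(0.7)), (np.float64(0.22), np.float64(0.4)), (np.float64(0.24), np.float64(0.7)), (np.float64(0.26), np.float64(0.8)), (np.float64(0.28), np.float64(0.8)), (np.float64(0.3), np.float64(1.6)), (np.float64(0.32), np.float64(0.6)), (np.float64(0.34), np.float64(1.0)), (np.float64(0.36), np.float64(1.4)), (np.float64(0.38), np.float64(1.1)), (np.float64(0.4), np.float64(0.9)), (np.float64(0.42), np.float64(0.4)), (np.float64(0.44), np.float64(0.7)), (np.float64(0.46), np.float64(0.8)), (np.float64(0.48), np.float64(1.4)), (np.float64(0.5), np.float64(7.1))]
end t24.51 [ 0.5284 -0.0934  0.1861] F [-6.99 -0.12  1.77] op -0.0000 gf 3.4
1.6424342332252646 0.02299999999999999
```

```bash
python3 - <<'E'
from h import *
th,off,f0,th0=np.load("push.npy")
H=B+.045*np.array([np.cos(th),np.sin(th)])
s=env.get_state();V0=s["tcp_pos"][:2]-H
# commanded start pose relative to the hinge
C0=B+.2*np.array([np.cos(th),np.sin(th)])+off*np.array([-np.sin(th),np.cos(th)])-H
ang=lambda v:np.arctan2(v[1],v[0])
log=[];c=0;ab=None;F=[7]
while c<.30:
    c+=.01;R=np.array([[np.cos(c),np.sin(c)],[-np.sin(c),np.cos(c)]])
    yaw=th-c-np.pi/2
    env.movel([*(H+R@C0),.187],.04,rot=down(yaw))
    f=ftan(yaw)-f0;F.append(f);a=ang(V0)-ang(env.get_state()["tcp_pos"][:2]-H)
    log.append((round(c,2),round(float(a),3),round(float(f),1)))
    if ab is None and f>11 and f-F[-2]<1.0: ab=a
    if f>24 or (ab is not None and a-ab>=.165) or a>.23: break
print(log,ab);st("end")
np.save("bend.npy",[*H,th,c])
for n in ("top","scene"):
    p,d=camera(n);np.savez(n+"2.npz",p=p,d=d)
cv2.imwrite("pics/b.png",cv2.resize(np.load("top2.npz")["p"][100:300,300:500],(600,600),interpolation=cv2.INTER_CUBIC))
E
```

```text
[(0.01, 0.003, 9.8), (0.02, 0.006, 12.4), (0.03, 0.011, 13.9), (0.04, 0.019, 14.6), (0.05, 0.029, 15.4), (0.06, 0.039, 15.0), (0.07, 0.049, 15.0), (0.08, 0.059, 15.2), (0.09, 0.069, 15.2), (0.1, 0.08, 15.2), (0.11, 0.09, 14.8), (0.12, 0.1, 15.4), (0.13, 0.11, 15.2), (0.14, 0.12, 15.2), (0.15, 0.13, 14.6), (0.16, 0.14, 15.5), (0.17, 0.151, 15.0), (0.18, 0.161, 15.2), (0.19, 0.171, 15.4), (0.2, 0.181, 15.4), (0.21, 0.191, 15.0)] 0.01927812115362526
end t30.81 [ 0.558  -0.0885  0.1848] F [-14.98   3.7    2.93] op 0.0006 gf 7.5
```

View pics/b.png

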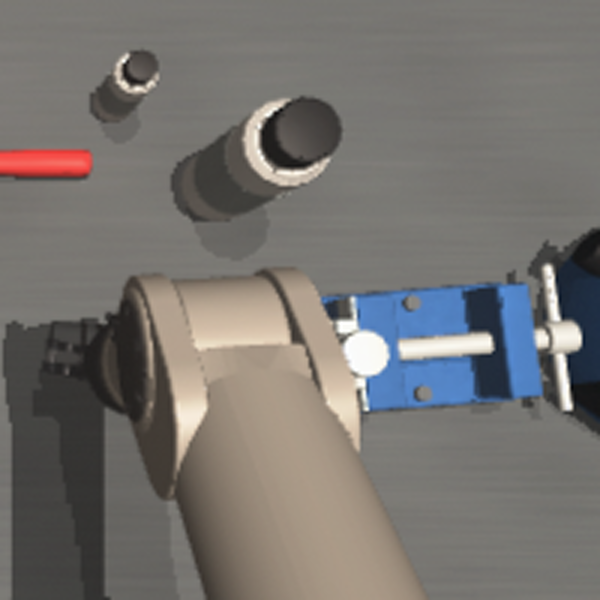

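The arm hides the wrench in this view. The force log shows a plateau of about 15 N over roughly 0.17 rad of bend, short of the stop. I'll back off, lift clear and check.

```bash
python3 - <<'E'
from h import *
hx,hy,th,c=np.load("bend.npy");yaw=th-c-np.pi/2
P=env.get_state()["tcp_pos"]
Q=P[:2]-.05*np.array([np.cos(yaw),np.sin(yaw)])
env.movel([*Q,.187],.08);st("back")
env.movel([*Q,.36],.2)
env.reach([.42,.25,.40],down(yaw));st("away")
p,d=camera("top");cv2.imwrite("pics/c.png",cv2.resize(p[80:320,240:500],(780,720))[:600]);W=pts("top",d)
a=.0
D0=W[...,:2]-B;r=np.hypot(*np.moveaxis(D0,-1,0));t=np.arctan2(D0[...,1],D0[...,0])
m=(W[...,2]>.13)&(W[...,2]<.165)&(r<.27)&(t>.5)&(t<2.6)
w=W[m&(r>.075)][:,:2];l=cv2.fitLine(w.astype(np.float32),cv2.DIST_HUBER,0,.01,.01).ravel()
hd=np.arctan2(l[1],l[0])%np.pi
foot=(l[2:]-B)-((l[2:]-B)@l[:2])*l[:2]
off=abs(np.linalg.norm(foot))
print(len(w),"handle dir",hd,"offset from bolt",off,"bend est",np.arcsin(off/.045),"end r",r[m].max())
w=W[(abs(W[...,0]-.62)<.04)&(abs(W[...,1]-.12)<.04)&(W[...,2]>.155)];print("can",np.median(w,0),len(w))
E
```

```text
back t31.75 [ 0.5092 -0.0816  0.1873] F [ 0.57 -1.13  0.68] op -0.0000 gf 0.0
away t34.07 [0.4208 0.2487 0.3995] F [ 0.69 -0.67  0.15] op -0.0001 gf 0.0
785 handle dir 1.5218315 offset from bolt 0.0034161747604178425 bend est 0.07598810187627515 end r 0.2515170481285938
can [0.61697003 0.1177678  0.16983638] 195
```

View pics/c.png

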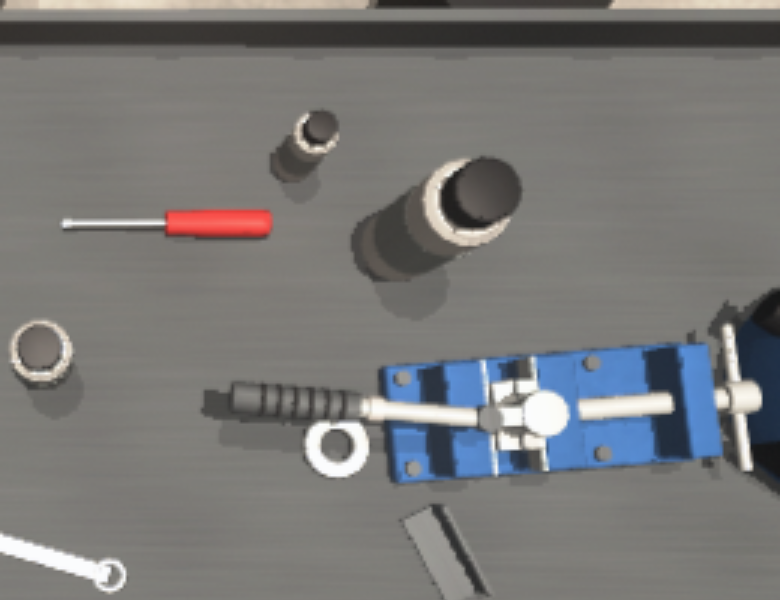

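The can is standing at (0.617, 0.118). The wrench is visibly bent at the hinge, at pixel (490,418). My depth-fit bend estimate of 0.08 rad disagrees with the push log's 0.17 rad, so I'll check it with a centreline profile and an enlarged crop.

```bash
python3 - <<'E'
from h import *
p,d=camera("top");W=pts("top",d)
cv2.imwrite("pics/d.png",cv2.resize(p[190:240,315:435],(792,330),interpolation=cv2.INTER_CUBIC))
z=W[...,2]
for y in np.arange(-.32,-.02,.01):
    m=(abs(W[...,1]-y)<.005)&(z>.122)&(z<.165)&(abs(W[...,0]-.57)<.06)
    if m.sum()>2:
        x=W[m][:,0];print("%.2f n%d mid %.4f min %.4f max %.4f z %.3f"%(y,m.sum(),(x.min()+x.max())/2,x.min(),x.max(),z[m].max()))
E
```

```text
-0.31 n25 mid 0.5707 min 0.5584 max 0.5829 z 0.151
-0.30 n60 mid 0.5694 min 0.5511 max 0.5877 z 0.153
-0.29 n65 mid 0.5697 min 0.5510 max 0.5883 z 0.151
-0.28 n61 mid 0.5694 min 0.5534 max 0.5854 z 0.151
-0.27 n27 mid 0.5679 min 0.5605 max 0.5754 z 0.147
-0.26 n21 mid 0.5654 min 0.5579 max 0.5728 z 0.151
-0.25 n38 mid 0.5655 min 0.5554 max 0.5755 z 0.152
-0.24 n36 mid 0.5641 min 0.5555 max 0.5727 z 0.150
-0.23 n26 mid 0.5664 min 0.5602 max 0.5726 z 0.148
-0.22 n26 mid 0.5675 min 0.5601 max 0.5749 z 0.149
-0.21 n27 mid 0.5674 min 0.5601 max 0.5748 z 0.149
-0.20 n24 mid 0.5685 min 0.5623 max 0.5747 z 0.150
-0.19 n27 mid 0.5697 min 0.5623 max 0.5771 z 0.150
-0.18 n28 mid 0.5696 min 0.5622 max 0.5770 z 0.150
-0.17 n23 mid 0.5707 min 0.5645 max 0.5769 z 0.150
-0.16 n34 mid 0.5718 min 0.5619 max 0.5818 z 0.152
-0.15 n31 mid 0.5719 min 0.5619 max 0.5819 z 0.150
-0.14 n39 mid 0.5728 min 0.5617 max 0.5839 z 0.155
-0.13 n41 mid 0.5740 min 0.5617 max 0.5863 z 0.155
-0.12 n47 mid 0.5740 min 0.5617 max 0.5862 z 0.154
-0.11 n41 mid 0.5762 min 0.5639 max 0.5886 z 0.154
-0.10 n48 mid 0.5762 min 0.5639 max 0.5886 z 0.153
-0.09 n42 mid 0.5761 min 0.5638 max 0.5883 z 0.155
-0.08 n43 mid 0.5785 min 0.5661 max 0.5909 z 0.155
-0.07 n44 mid 0.5784 min 0.5660 max 0.5908 z 0.154
-0.06 n41 mid 0.5783 min 0.5661 max 0.5906 z 0.155
-0.05 n43 mid 0.5808 min 0.5683 max 0.5934 z 0.153
-0.04 n31 mid 0.5807 min 0.5683 max 0.5931 z 0.155
```

View pics/d.png

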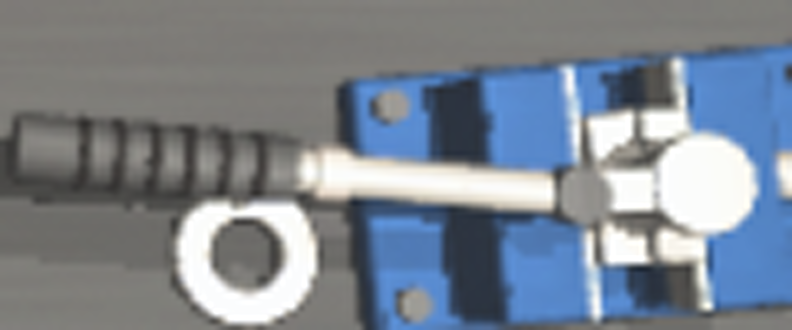

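The centreline profile gives a head slope of −0.11 and a handle slope of +0.074, so the bend is about 0.18 rad. The crop, measured from the hinge at (583,192), gives 0.165 rad, and the push log gives 0.17 rad. All three lie between 0.10 and 0.28 rad, so I'll hand the job in.

```bash
python3 -c "
from h import *
st();print(job.job_done())"
```

```text
t34.17 [0.4209 0.2486 0.3996] F [ 0.65 -0.61 -0.82] op 0.0001 gf 0.0
the job is handed in; nothing more can be done
None
```

The job is handed in at 34 s: the middle can stands about 0.41 m from the bolt, clear of the 0.255 m swing, and the wrench was turned clockwise until it broke over and left bent about 0.17 rad, short of its 0.30 stop; no verdict was returned.

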